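Press a capacitor home in the V of a test nest

ROBOT

A 6-joint arm with a two-finger parallel gripper is mounted at the origin on a cart in front of the work surface, level with it; the furniture and walls round the work are solid. World frame = base frame: x ahead of the robot, y to its left, z up, the work surface at z = 0. Lengths are in m, angles in rad, forces in N, time in s.
With the tool pointing down it reaches from about 0.3 to 0.875 m from the base axis. Payload 6.4 kg.
Tool frame: the origin (TCP) lies midway between the tips of the shut fingers; the grasp point (between the pads) lies 19 mm behind it (bot.grasp_offset is the distance from the TCP to the grasp point, in m); z points along the fingers, y is the line along which they close (so a half turn about z gives the same grasp; the last joint's range is limited). The gripper opens to 88 mm and grips with 3 to 60 N. Pads are 18 mm wide; open, the fingers measure 123 mm over their backs; the gripper's body (75 mm by 187 mm) begins 45 mm behind the grasp point.
Start: joints at [-0.206, 0.181, 1.607, -0, 1.354, -0.206], TCP at [0.575, 0, 0.239] pointing down, gripper open.
Joint ranges: [-2.99, 2.99], [-0.89, 2.07], [0.3, 2.58], [-1.14, 4.28], [0, 2.63], [-3.12, 3.12]. Speed limits (rad/s): [2.57, 2.57, 3.01, 3.14, 3.14, 3.14].

INTERFACE

Orientations are given as a rotation vector (axis times angle).
In Python, from cell import read_state, eyes, ticket, bot gives the robot as it stands.
- The arm moves only by the shell command python3 -m pendant 'ROWS'. ROWS is JSON, a list of rows, each a list of 7 numbers: the turn, a rotation vector about the tool's x, y, z in units of 0.1 rad (1.0 is 0.1 rad), then the shift along the tool's x, y, z in units of 25 mm (1.0 is 25 mm), then the gripper command: -1 is shut, 1 is fully open, values between are in proportion. In form: [[rx, ry, rz, dx, dy, dz, gripper], ...]. A call has 1 to 8 rows; each row shifts and turns the commanded pose from where the row before left it, along the tool's axes as they then stand; what a row does not reach is not made up. A row lasts 1/12 s, in which the tool goes at most 41.7 mm and 7.16 degrees, less where a joint would pass 70% of its speed; a pose out of reach is approached as far as the arm can. A call with a number of a shift or a turn outside -1 to 1 is refused whole. A call with a gripper value outside its range is refused whole. The fingers move at their own pace and stop on an object; the grip force is fixed at half the most. Time passes only in rows, so rows that do not move let the fingers close. It gives the time, the measured TCP pose, the force and the opening at its end, in the units of the state.
- read_state(): the state, without advancing time (a new reading comes with each control period).
- eyes.capture(name): name is "scene" or "side" or "wrist"; returns the picture (384x512x3 uint8, blue, green, red); there is no depth.
- eyes.camera_info(name): a dict with "K" (3x3 intrinsics, pixels), "position" and "orientation" of the camera in the world. Camera axes: x right, y up, looking along -z (the intrinsics and any distortion apply to the point x, -y, -z); pixel columns grow to the right and rows downward; lengths in m; the calibration is good to about 2 mm. A picture is of the moment at which its call begins: read the wrist's pose just before it. camera_info takes no time and is no camera call; for the wrist camera it gives the pose at the moment of the call.
- ticket.hand_in(): hands the job in, once; it reports no verdict.
The state is a dict: "time": time; "joint_pos": joint angles; "dq": joint speeds; "joint_torque": joint torques, N m; "eef_pos": TCP position; "eef_rot": TCP orientation; "ft_force": force on the tool from outside, world axes, zero at the start; "torque": the same for the moment, N m; "width": finger opening in m.
Only numpy, scipy, OpenCV 4.12 (cv2) and the standard library are available. Lean on these libraries where they do the work, as an engineer would, in place of code of your own. Each camera call takes 0.05 s, during which the arm holds its last target. There are 200 camera calls.

TASK

Load the big capacitor into the test nest: stand it upright on the nest's plate, in front of the V, and push it in past the two spring plungers until it bears on both flanks of the V and pushes back the feeler pin behind. Press it home with a level push of about 9 N for half a second, without bearing down on it (never more than 12 N: the can dents), then let go so that it stays seated and upright. Leave the heat sink and the small relay where they are.

Things in the scene. Friction and masses are not known exactly. Their poses are not given: they have to be found in the camera images.
- capacitor: snap-in capacitor, a smooth upright can of 35 mm diameter and 50 mm height, 40 to 85 g, standing on the bench; origin at the centre of its underside, z up
- nest: test nest fixed to the bench: polished slippery dark steel plate 180 x 116 x 6 mm, origin at the centre of its underside, x along the plate towards the closed end of the V, z up. On its rear half stands a grey carriage 96 mm wide, top 34 mm above the bench, with the V. The capacitor slides on the plate; its upper 22 mm stay above the carriage, free to grip or push
- nest_apron (a point): point on the top of the plate (6 mm above the bench), 45 mm in front (-x) of the nest's centre, in line with the V: the capacitor can stand here, clear of the plungers and the V at every setting of the carriage
- nest_home (a point): point on the plate's top, on the V's centre line, 22 mm behind (+x) the nest's centre. The V: two rigid upright steel flanks at +-45 degrees to x, open to -x. The carriage is clamped differently each time and this is not reported: the centre of the seated can is somewhere within 18 mm before or behind this point along x, so home must be felt or seen
- feeler (a joint): brass pin, 6 mm thick, at the root of the V, 26 mm above the bench, sprung under 0.3 N: 0 m when free, about 0.003 m when the can touches both flanks. Two sprung round noses of slippery white plastic (10 mm thick, 20 to 32 mm above the bench, 31 mm apart) stand 7 mm before the seated can's centre; they yield sideways, take 2 to 5 N to pass, then hold the can in the V
- heat_sink: finned heat sink 40 x 50 x 27 mm standing loose on the bench, a bystander; origin at the centre of its underside
- box_relay: small black box relay 28 x 28 x 22 mm loose on the bench, a bystander; origin at the centre of its underside
Mind the look-alikes: they are no part of the job. What is shaped like the capacitor but orange is not meant.

How it is judged:
On the way, in this order (a step that is already met when the one before it is completed fails the run):
1. the capacitor stands on the nest's plate in front of the V (x of capacitor in the frame of nest between -0.085 and 0 m and y of capacitor in the frame of nest between -0.03 and 0.03 m and height (world z) of capacitor below 0.0085 m and angle between capacitor's own z axis and vertical below 0.15 rad), for 0.1 s.
2. the capacitor is pressed home (contact forces on the nest add up to more than 12 N, a push of about 6 N) while the feeler is pushed back by at least 2.2 mm (value of joint feeler above 0.0022 m and contact force between capacitor and nest above 12 N and z of capacitor in the frame of nest below 0.009 m), for 0.3 s.
At the end, for the whole second after the job is handed in: the capacitor, released, stands still and upright (within 4 degrees) on the nest's plate, centred in the V within 2 mm, with the feeler pin pushed back by at least 2.2 mm of its about 3 mm (value of joint feeler above 0.0022 m and x of capacitor in the frame of nest between 0.001 and 0.043 m and y of capacitor in the frame of nest between -0.002 and 0.002 m and z of capacitor in the frame of nest between 0.004 and 0.008 m and angle between capacitor's own z axis and vertical below 0.07 rad and linear speed of capacitor below 0.01 m/s); the robot touches nothing.
It fails at once if the capacitor is forced against the nest: contact forces on flanks, plungers and plate add up to more than 27 N (a push of over 12 N) (contact force between capacitor and nest above 27 N).
It fails at once if the robot bears on the nest itself with more than 30 N (contact force between any of the fingers, the arm and nest above 30 N).
It fails at once if the heat sink or the relay is moved by more than 25 mm (distance of any of heat_sink, box_relay from where it was at the start of the episode above 0.025 m).
It also fails if it takes over 64 s, if anything falls off the work surface, if the arm or the gripper's body presses on something with over 40 N, if the wrist force passes 120 N, or if a joint passes its speed limit or range.

## Working session

There is one attempt and no reset: what is moved stays moved. The work goes in short steps, Python scripts to look and compute and a shell command to move; the robot and the scene stay as the last step left them, time stands still between calls to the robot, and variables do not carry over. Pictures are saved under pics/ and viewed, on a budget of 10 in all, crops included, one or two more only if the job needs it, and the job is handed in when it is done.

```bash
mkdir -p pics; ls; python3 - <<'E'
from cell import read_state, eyes
import cv2
for n in("scene","side"):
    im=eyes.capture(n); cv2.imwrite(f"pics/{n}0.png",im)
    i=eyes.camera_info(n); print(n,i)
s=read_state(); print(s['time'],s['eef_pos'],s['eef_rot'],s['ft_force'],s['width'])
E
```

```text
pics
scene {'K': array([[484.55875944,   0.        , 267.0872086 ],
       [  0.        , 484.55875944, 187.65167755],
       [  0.        ,   0.        ,   1.        ]]), 'position': array([ 0.15530782, -0.61362288,  0.56841895]), 'orientation': array([ 0.94960124, -0.28784225, -0.50941563])}
side {'K': array([[373.72907307,   0.        , 262.67710641],
       [  0.        , 373.72907307, 190.1658043 ],
       [  0.        ,   0.        ,   1.        ]]), 'position': array([0.29065244, 0.74809589, 0.41398118]), 'orientation': array([ 0.28052178, -1.50937121, -2.31956294])}
0.1 [5.74528459e-01 9.41737757e-05 2.37906647e-01] [-2.22053231e+00 -2.22052677e+00  1.38309584e-03] [-0.08259093  0.9164912  -0.26754867] 0.08842509541640838
```

View pics/scene0.png

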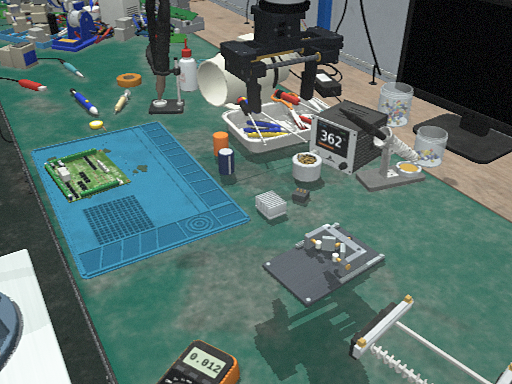

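View pics/side0.png

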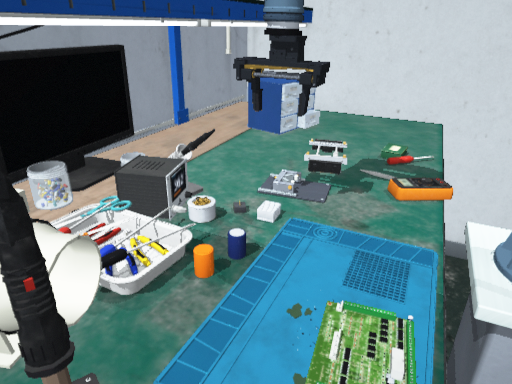

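The dark-blue can is at scene (227,162) and side (237,244), next to the orange decoy. The nest is around scene (325,260) and side (295,187). I'll enlarge both.

```bash
python3 - <<'E'
import cv2,numpy as np
a=cv2.imread("pics/scene0.png");b=cv2.imread("pics/side0.png")
def g(im,x,y,w,h,k):
    c=cv2.resize(im[y:y+h,x:x+w],None,fx=k,fy=k,interpolation=cv2.INTER_CUBIC)
    for i in range(0,w,10):
        cv2.line(c,(i*k,0),(i*k,6 if i%50 else 14),(0,255,255),1)
        if i%20==0: cv2.putText(c,str(x+i),(i*k,18),0,.35,(0,255,255),1)
    for i in range(0,h,10):
        cv2.line(c,(0,i*k),(6,i*k),(0,255,255),1)
        if i%20==0: cv2.putText(c,str(y+i),(8,i*k+4),0,.35,(0,255,255),1)
    return c
cv2.imwrite("pics/c1.png",g(a,260,215,130,90,6))
m=np.hstack([g(b,250,160,90,50,6),np.zeros((300,0,3),np.uint8)])
n=np.hstack([g(a,205,140,45,45,6),g(b,222,220,45,45,6)])
cv2.imwrite("pics/c2.png",np.vstack([m,n]))
E
```

```text
(no output)
```

View pics/c1.png

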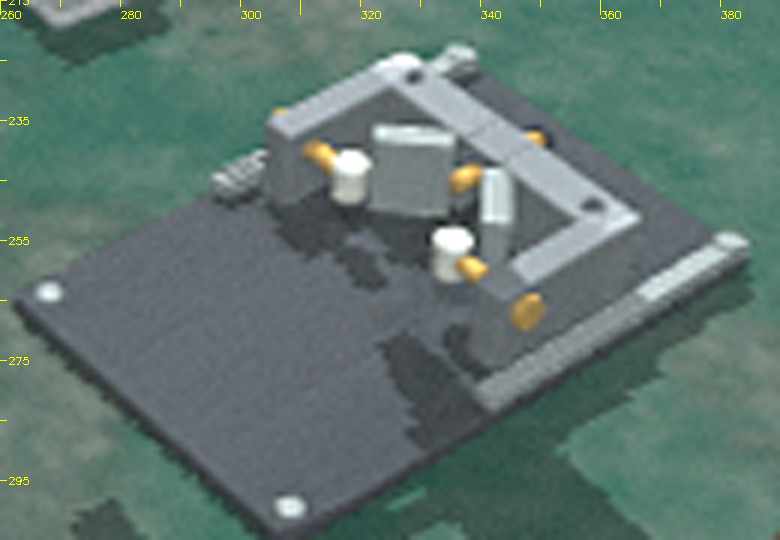

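View pics/c2.png

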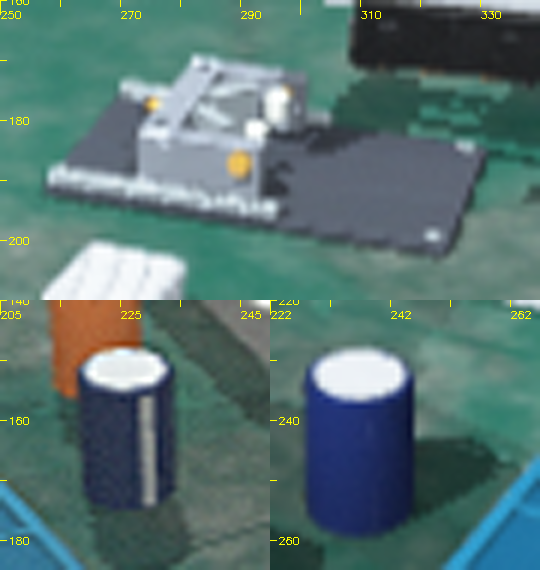

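```bash
cat > h.py <<'E'
import numpy as np, cv2
from scipy.spatial.transform import Rotation as R
from scipy.optimize import least_squares
from cell import eyes, read_state
def plane(n,uv,z,info=None):
    i=info or eyes.camera_info(n);K=i['K'];p=np.array(i['position'])
    r=R.from_rotvec(i['orientation']).as_matrix()
    d=r@np.array([(uv[0]-K[0,2])/K[0,0],-(uv[1]-K[1,2])/K[1,1],-1])
    return p+d*(z-p[2])/d[2]
def proj(n,X,info=None):
    i=info or eyes.camera_info(n);K=i['K'];r=R.from_rotvec(i['orientation']).as_matrix()
    c=r.T@(np.array(X)-i['position']);return np.array([K[0,2]+K[0,0]*c[0]/-c[2],K[1,2]-K[1,1]*c[1]/-c[2]])
def tool():
    s=read_state();return s,np.array(s['eef_pos']),R.from_rotvec(s['eef_rot']).as_matrix()
E
python3 - <<'E'
from h import *
print("cap",plane("scene",(226,151.5),.05),plane("side",(236.7,232.7),.05))
for uv,z in [((262.5,265.3),.006),((305.5,303.5),.006),((384,256),.006),((339,224),.006),((318.3,240.8),.032),((335.5,253.7),.032)]: print("scene",plane("scene",uv,z))
for uv,z in [((331,185),.006),((325,202.5),.006),((258,191.5),.006),((292.2,181.3),.032),((296,175),.032)]: print("side",plane("side",uv,z))
s,p,T=tool();print(p);print(T.round(3)); print(eyes.camera_info("wrist"))
E
```

```text
cap [0.57272458 0.20117843 0.05      ] [0.57017179 0.20421999 0.05      ]
scene [ 0.47777438 -0.10235472  0.006     ]
scene [ 0.48940369 -0.20924921  0.006     ]
scene [ 0.66965854 -0.19200872  0.006     ]
scene [ 0.6599836  -0.08153217  0.006     ]
scene [ 0.57650922 -0.12403431  0.032     ]
scene [ 0.58085169 -0.16528302  0.032     ]
side [ 0.48716123 -0.20669015  0.006     ]
side [ 0.47324223 -0.09009584  0.006     ]
side [ 0.65018673 -0.07411904  0.006     ]
side [ 0.57339513 -0.12247306  0.032     ]
side [ 0.57899659 -0.1697681   0.032     ]
[5.74528459e-01 9.41737757e-05 2.37906647e-01]
[[ 0.     1.    -0.002]
 [ 1.    -0.     0.   ]
 [ 0.    -0.002 -1.   ]]
{'K': array([[283.68877974,   0.        , 246.26597486],
       [  0.        , 283.68877974, 194.14358056],
       [  0.        ,   0.        ,   1.        ]]), 'position': array([0.57503001, 0.06905052, 0.38228705]), 'orientation': array([-2.68497328e-01,  3.39618395e-04, -2.23089246e-04])}
```

```bash
python3 - <<'E'
from h import *
print("orange",plane("scene",(221,135.5),.05),plane("side",(204,248),.05))
print("sink",plane("scene",(270,200),.027),"relay",plane("scene",(301,192),.022))
E
python3 -m pendant '[[0,0,-0.5,1,0,0,1],[0,0,-0.55,1,0,0,1],[0,0,0,1,0,0.5,1],[0,0,0,1,0,1,1],[0,0,0,1,0,1,1],[0,0,0,1,0,1,1],[0,0,0,1,0,0,1],[0,0,0,0,0,0,1]]'
```

```text
orange [0.59785898 0.27213454 0.05      ] [0.5976204  0.27587435 0.05      ]
sink [0.5745173  0.02661552 0.027     ] relay [0.64646706 0.02382906 0.022     ]
time: 0.77
eef_pos: [0.5579, 0.1779, 0.1485]
eef_rot: [-2.095, -2.335, 0.004]
ft_force: [0.0, -0.4, 0.2]
width: 0.0879
```

```bash
python3 -m pendant '[[0,0,0,0.92,0.65,0,1],[0,0,0,0,0,0,1]]'; python3 - <<'E'
from h import *
i=eyes.camera_info("wrist");s,p,T=tool();im=eyes.capture("wrist");cv2.imwrite("pics/w1.png",im)
print(p,T.round(4).tolist(),i, proj("wrist",[.5715,.2025,.05],i),proj("wrist",[.5715,.2025,.0],i))
E
```

```text
time: 0.93
eef_pos: [0.5757, 0.2011, 0.1515]
eef_rot: [2.1, 2.336, 0.003]
ft_force: [0.1, -0.8, 0.3]
width: 0.0885
[0.57573045 0.20113893 0.15153524] [[-0.1063, 0.9943, 0.0017], [0.9943, 0.1063, 0.0012], [0.001, 0.0018, -1.0]] {'K': array([[283.68877974,   0.        , 246.26597486],
       [  0.        , 283.68877974, 194.14358056],
       [  0.        ,   0.        ,   1.        ]]), 'position': array([0.56854207, 0.26955845, 0.29595262]), 'orientation': array([-0.26750728, -0.01724477,  0.10522025])} [240.79408013 193.58381324] [241.52265429 181.28486522]
```

View pics/w1.png

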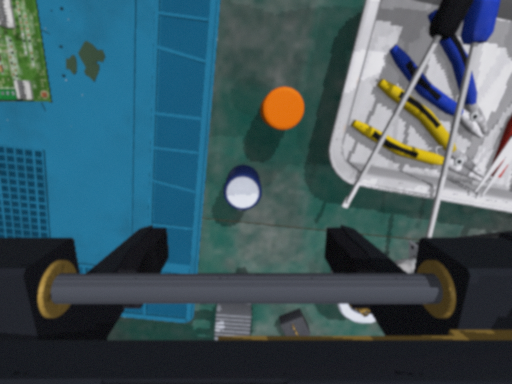

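The wrist view shows the can's white top at about (242.5,191). I predicted (240.8,193.6), so they agree to within about 1.5 mm.

```bash
python3 - <<'E'
from h import *
im=cv2.imread("pics/w1.png");m=(im.min(2)>150).astype(np.uint8);m[:150]=0;m[225:]=0;m[:,:215]=0;m[:,275:]=0
n,l,st,c=cv2.connectedComponentsWithStats(m);k=1+st[1:,4].argmax();print(c[k],st[k])
q=plane("wrist",c[k],.05);s,p,T=tool();print(q,p,(T.T@(np.r_[q[:2],.032]-p))/.025, s['time'])
E
```

```text
[242.27900913 192.1642764 ] [227 177  32  31 767]
[0.57204858 0.20243617 0.05      ] [0.57521224 0.19968786 0.15146718] [ 0.1229291  -0.11899638  4.77856432] 0.9833
```

```bash
python3 -m pendant '[[0,0,0,0.12,-0.12,1,1],[0,0,0,0,0,1,1],[0,0,0,0,0,1,1],[0,0,0,0,0,1,1],[0,0,0,0,0,0.74,1],[0,0,0,0,0,0,1],[0,0,0,0,0,0,1]]'; python3 -c "
from h import *
s,p,T=tool();print(p,T.round(4).tolist())"
```

```text
time: 1.57
eef_pos: [0.5704, 0.2004, 0.0322]
eef_rot: [-2.102, -2.333, 0.003]
ft_force: [0.6, -0.2, 0.6]
width: 0.088
[0.57037244 0.20040549 0.03216456] [[-0.1041, 0.9946, -0.0023], [0.9946, 0.1041, -0.0006], [-0.0004, -0.0024, -1.0]]
```

```bash
python3 -m pendant '[[0,0,0,0.07,0.07,0,1],[0,0,0,0,0,0,-1],[0,0,0,0,0,0,-1],[0,0,0,0,0,0,-1],[0,0,0,0,0,0,-1],[0,0,0,0,0,0,-1],[0,0,0,0,0,0,-1],[0,0,0,0,0,0,-1]]'; python3 -m pendant '[[0,0,0,0,0,-1,-1],[0,0,0,0,0,-1,-1],[0,0,0,0,0,-1,-1],[0,0,0,0,0,-1,-1],[0,0,0,0,0,0,-1],[0,0,0,0,0,0,-1]]';  python3 -c "
from h import *
s,p,T=tool();print(p,T.round(4).tolist())"
```

```text
time: 2.23
eef_pos: [0.5726, 0.2035, 0.0328]
eef_rot: [-2.102, -2.335, -0.0]
ft_force: [0.6, -0.1, -0.7]
width: 0.0437
time: 2.73
eef_pos: [0.5739, 0.2037, 0.1345]
eef_rot: [2.1, 2.333, 0.004]
ft_force: [0.1, 0.5, -1.2]
width: 0.0036
[0.5738601  0.20367085 0.13447282] [[-0.1049, 0.9945, 0.0037], [0.9945, 0.1049, 0.0005], [0.0001, 0.0037, -1.0]]
```

I lifted before the fingers had finished closing, at a width of 43.7 mm. I'll open them and check whether the can still stands.

```bash
python3 -m pendant '[[0,0,0,0,0,0,1],[0,0,0,0,0,0,1],[0,0,0,0,0,0,1],[0,0,0,0,0,0,1],[0,0,0,0,0,0,1],[0,0,0,0,0,0,1],[0,0,0,0,0,0,1],[0,0,0,0,0,0,1]]'; python3 - <<'E'
from h import *
im=eyes.capture("wrist");cv2.imwrite("pics/w2.png",im)
m=(im.min(2)>150).astype(np.uint8);m[:130]=0;m[225:]=0;m[:,:215]=0;m[:,275:]=0
n,l,st,c=cv2.connectedComponentsWithStats(m);k=1+st[1:,4].argmax();print(c[k],st[k])
q=plane("wrist",c[k],.05);s,p,T=tool();print(q,p,(T.T@(np.r_[q[:2],.032]-p))/.025, s['time'],s['width'])
E
```

```text
time: 3.4
eef_pos: [0.5727, 0.2035, 0.1326]
eef_rot: [-2.102, -2.335, 0.0]
ft_force: [-0.8, 0.5, 0.7]
width: 0.0548
[245.54849498 200.8851728 ] [229 185  34  33 897]
[0.57264907 0.20399738 0.05      ] [0.57267029 0.20346294 0.13269327] [2.14049635e-02 1.62088219e-03 4.02773047e+00] 3.45 0.05870789444464763
```

View pics/w2.png

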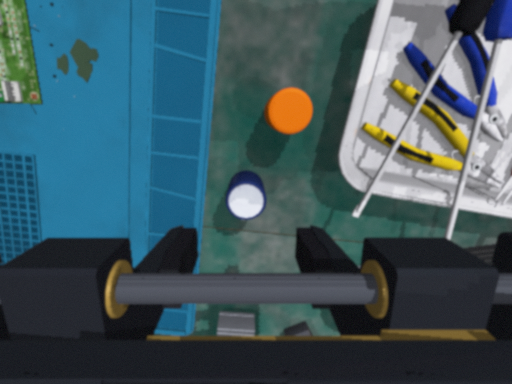

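The can is still upright, with its top at (246,201), and is centred under the tool. I'll open fully, go down and wait longer for the grip.

```bash
python3 -m pendant '[[0,0,0,0,0,0,1],[0,0,0,0,0,0,1],[0,0,0,0,0,0,1],[0,0,0,0,0,0,1],[0,0,0,0,0,0,1],[0,0,0,0,0,0,1]]';python3 -m pendant '[[0,0,0,0.02,0,1,1],[0,0,0,0,0,1,1],[0,0,0,0,0,1,1],[0,0,0,0,0,1,1],[0,0,0,0,0,0,1],[0,0,0,0,0,0,-1],[0,0,0,0,0,0,-1],[0,0,0,0,0,0,-1]]';python3 -m pendant '[[0,0,0,0,0,0,-1],[0,0,0,0,0,0,-1],[0,0,0,0,0,0,-1],[0,0,0,0,0,0,-1],[0,0,0,0,0,0,-1],[0,0,0,0,0,0,-1],[0,0,0,0,0,0,-1],[0,0,0,0,0,0,-1]]'
```

```text
time: 3.95
eef_pos: [0.5727, 0.2034, 0.1327]
eef_rot: [2.102, 2.335, 0.0]
ft_force: [-1.0, 0.6, -0.1]
width: 0.0879
time: 4.62
eef_pos: [0.5742, 0.2042, 0.0348]
eef_rot: [2.1, 2.333, 0.004]
ft_force: [0.2, -0.5, 0.1]
width: 0.0703
time: 5.28
eef_pos: [0.5727, 0.204, 0.0329]
eef_rot: [2.102, 2.335, 0.0]
ft_force: [-1.4, -0.2, 2.4]
width: 0.0343
```

```bash
python3 -m pendant '[[0,0,0,0,0,-0.8,-1],[0,0,0,0,0,-1,-1],[0,0,0,0,0,-1,-1],[0,0,0,-0.9,0,0,-1],[0,0,0,-1,-0.2,0,-1],[0,0,0,-1,-0.3,0,-1],[0,0,0,-1,-0.3,0,-1],[0,0,0,-1,-0.3,0,-1]]';python3 -m pendant '[[0,0,0,-1,-0.3,0,-1],[0,0,0,-1,-0.3,0,-1],[0,0,0,-1,-0.3,0,-1],[0,0,0,-1,-0.3,0,-1],[0,0,0,-1,-0.3,0,-1],[0,0,0,-1,-0.3,0,-1],[0,0,0,-1,-0.3,0,-1],[0,0,0,-1,-0.3,0,-1]]';python3 -m pendant '[[0,0,0,-1,0,0,-1],[0,0,0,0,0,0,-1],[0,0,0,0,0,0,-1]]'; python3 - <<'E'
from h import *
i=eyes.camera_info("wrist");s,p,T=tool();im=eyes.capture("wrist")
print(p,T.round(4).tolist(),s['width'],s['ft_force'],i['position'].round(4),i['orientation'].round(4))
cv2.imwrite("pics/w3.png",cv2.resize(im,(768,576),interpolation=cv2.INTER_CUBIC))
np.savez("w3.npz",**i)
E
```

```text
time: 5.95
eef_pos: [0.5576, 0.0783, 0.1025]
eef_rot: [-2.101, -2.335, 0.0]
ft_force: [0.0, 0.8, 0.3]
width: 0.0344
time: 6.62
eef_pos: [0.5189, -0.1271, 0.1026]
eef_rot: [-2.102, -2.335, 0.0]
ft_force: [-0.6, 0.4, -0.1]
width: 0.0342
time: 6.87
eef_pos: [0.5219, -0.1519, 0.1026]
eef_rot: [-2.105, -2.332, -0.0]
ft_force: [-0.8, -0.7, -1.3]
width: 0.034
[ 0.52187525 -0.1518885   0.10258604] [[-0.1022, 0.9948, -0.0], [0.9948, 0.1022, 0.0002], [0.0002, -0.0, -1.0]] 0.034009266045269604 [-0.8256465  -0.72004082 -1.25298871] [ 0.5152 -0.0833  0.2469] [-0.2684 -0.0149  0.1014]
```

View pics/w3.png

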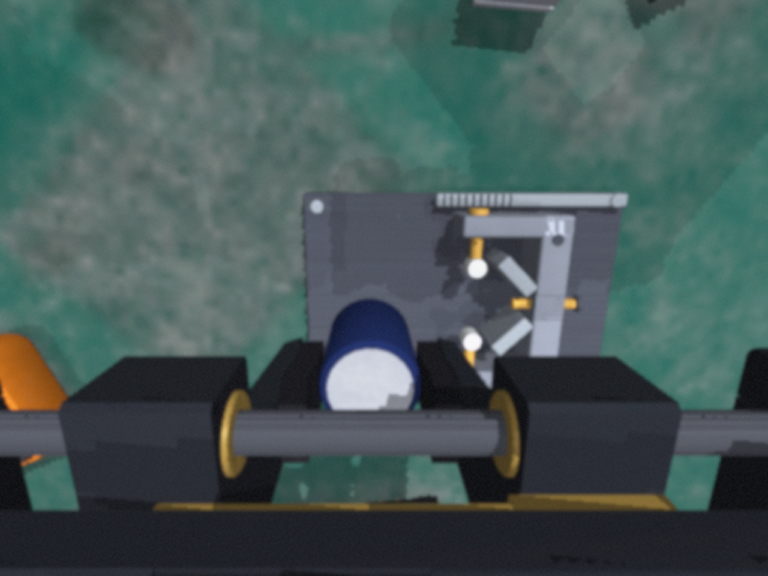

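In the wrist view (scaled 1.5x), the nose tops are at (478,268) and (472,342), the feeler pin is at (521,303) and the held can's top is at (370,381). Next, the positions.

```bash
python3 - <<'E'
from h import *
i=dict(np.load("w3.npz"));f=lambda u,v,z:plane("wrist",(u/1.5,v/1.5),z,i)
a=f(478,268,.032);b=f(472,342,.032);m=(a+b)/2
print("noses",a,b,m,np.linalg.norm(a-b), "yaw",np.arctan2(*( (b-a)[1::-1]*np.array([1,1])))) 
d=a-b;print("yaw from noses",-np.arctan2(d[0],d[1]))
print("feeler",f(515,303,.026),f(577,304,.026)); 
c,e=f(304,193,.006),f(622,195,.006);print("corners",c,e,"yaw",np.arctan2(e[1]-c[1],e[0]-c[0]))
print("cartop corners",f(575,216,.034),f(464,216,.034))
top=.05+.1026-.0329;print("can top",f(370,381,top),"z",top)
s,p,T=tool();y=np.arctan2(T[1,1],T[0,1]);print("tool yaw",y,p)
E
```

```text
noses [ 0.57601911 -0.12408039  0.032     ] [ 0.57972625 -0.16489249  0.032     ] [ 0.57787268 -0.14448644  0.032     ] 0.04098012139802894 yaw -1.480210577940732
yaw from noses 0.09058574885416466
feeler [ 0.60099557 -0.14235718  0.026     ] [ 0.63463257 -0.13949117  0.026     ]
corners [ 0.48060708 -0.09699059  0.006     ] [ 0.65565781 -0.08013628  0.006     ] yaw 0.09598654444140547
cartop corners [ 0.61879719 -0.09281514  0.034     ] [ 0.56409901 -0.09841728  0.034     ]
can top [ 0.52226594 -0.14861989  0.1197    ] z 0.11970000000000001
tool yaw 0.10378879370454175 [ 0.52170999 -0.15077239  0.10243437]
```

```bash
python3 -m pendant '[[0,0,0.08,0,0.33,0.5,-1],[0,0,0,0,0,0.8,-1],[0,0,0,0,0,0.7,-1],[0,0,0,0,0,0.4,-1],[0,0,0,0,0,0,-1],[0,0,0,0,0,0,-1]]';  python3 - <<'E'
from h import *
i=eyes.camera_info("wrist");s,p,T=tool();im=eyes.capture("wrist")
print(p,T.round(4).tolist(),s['ft_force'],s['time'])
cv2.imwrite("pics/w4.png",cv2.resize(im[60:300,150:430],None,fx=2.8,fy=2.4,interpolation=cv2.INTER_CUBIC))
np.savez("w4.npz",**i)
E
```

```text
time: 7.42
eef_pos: [0.5299, -0.1489, 0.0424]
eef_rot: [-2.109, -2.326, 0.0]
ft_force: [-0.0, -0.2, -0.8]
width: 0.0344
[ 0.52987898 -0.14890711  0.04236733] [[-0.0979, 0.9952, -0.0013], [0.9952, 0.0979, 0.0008], [0.001, -0.0012, -1.0]] [-0.02642546 -0.22593797 -0.75901771] 7.4167
```

View pics/w4.png

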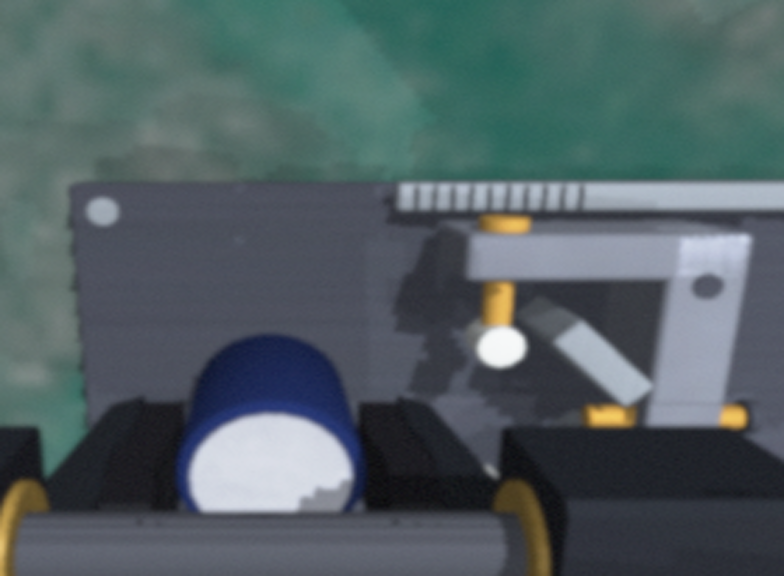

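Here the can's top is at about (271,486) in the crop and the far nose top at (502,346).

```bash
python3 - <<'E'
from h import *
i=dict(np.load("w4.npz"));f=lambda u,v,z:plane("wrist",(150+u/2.8,60+v/2.4),z,i)
print(f(271,486,.0595),f(502,346,.032),"pin tip",f(586,416,.026),f(748,417,.026),"corner",f(70,184,.006))
E
```

```text
[ 0.53080221 -0.15027619  0.0595    ] [ 0.57561503 -0.12394564  0.032     ] pin tip [ 0.59912558 -0.14227277  0.026     ] [ 0.63436797 -0.1390902   0.026     ] corner [ 0.48048108 -0.09699274  0.006     ]
```

```bash
for k in 1 2; do :; done; python3 -m pendant '[[0,0,0,0,0,0.1,-1],[0,0,0,0,0,0,-1],[0,0,0,0,0,0,-1]]'; python3 -m pendant '[[0,0,0,0,0,0.03,-1],[0,0,0,0,0,0,-1],[0,0,0,0,0,0,-1]]'
```

```text
time: 7.72
eef_pos: [0.5306, -0.1501, 0.0409]
eef_rot: [2.11, 2.326, 0.0]
ft_force: [-0.6, 0.5, -0.9]
width: 0.0342
time: 7.97
eef_pos: [0.5303, -0.15, 0.0396]
eef_rot: [2.111, 2.326, 0.0]
ft_force: [-0.9, -0.5, 0.0]
width: 0.0341
```

```bash
python3 -m pendant '[[0,0,0,0,0,0.02,-1],[0,0,0,0,0,0,-1],[0,0,0,0,0,0,-1]]'; python3 -m pendant '[[0,0,0,0,0,0.02,-1],[0,0,0,0,0,0,-1],[0,0,0,0,0,0,-1]]'; python3 -m pendant '[[0,0,0,0,0,0.02,-1],[0,0,0,0,0,0,-1],[0,0,0,0,0,0,-1]]'
```

```text
time: 8.22
eef_pos: [0.5302, -0.15, 0.0389]
eef_rot: [-2.111, -2.326, 0.0]
ft_force: [0.2, 0.3, -0.3]
width: 0.034
time: 8.47
eef_pos: [0.5304, -0.1501, 0.0389]
eef_rot: [2.111, 2.326, 0.0]
ft_force: [-1.8, 0.5, 4.3]
width: 0.034
time: 8.72
eef_pos: [0.5307, -0.1502, 0.0388]
eef_rot: [2.11, 2.326, 0.0]
ft_force: [-2.3, 0.9, 8.2]
width: 0.0344
```

```bash
python3 -m pendant '[[0,0,0,0,0,-0.04,-1],[0,0,0,0,0.3,0,-1],[0,0,0,0,0.4,0,-1],[0,0,0,0,0.4,0,-1],[0,0,0,0,0.2,0,-1],[0,0,0,0,0,0,-1],[0,0,0,0,0,0,-1],[0,0,0,0,0,0,-1]]'; python3 - <<'E'
from h import *
i=eyes.camera_info("wrist");s,p,T=tool();im=eyes.capture("wrist")
print(p,T.round(4).tolist(),s['ft_force'],s['time'])
cv2.imwrite("pics/w5.png",cv2.resize(im[100:290,150:430],None,fx=2.8,fy=2.8,interpolation=cv2.INTER_CUBIC))
np.savez("w5.npz",**i)
E
```

```text
time: 9.38
eef_pos: [0.5627, -0.1467, 0.0389]
eef_rot: [2.111, 2.327, 0.0]
ft_force: [-0.0, -0.3, 1.5]
width: 0.0342
[ 0.56274437 -0.14668617  0.03890718] [[-0.0971, 0.9953, 0.0002], [0.9953, 0.0971, -0.0], [-0.0, 0.0001, -1.0]] [-0.02735935 -0.29752574  1.47571951] 9.3833
```

View pics/w5.png

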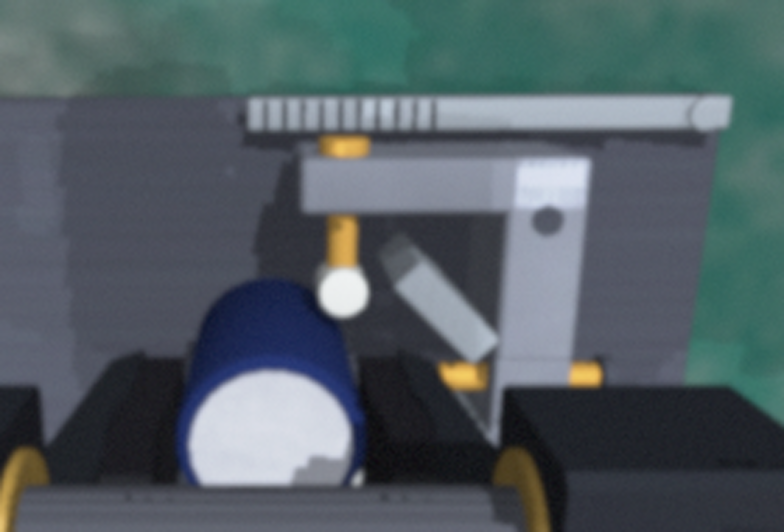

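The can is now just before the noses. The far nose is at (343,292), the pin runs from (440,377) to (603,375), and the can's top centre is at about (272,458).

```bash
python3 - <<'E'
from h import *
i=dict(np.load("w5.npz"));f=lambda u,v,z:plane("wrist",(150+u/2.8,100+v/2.8),z,i)
c=f(272,458,.056);n=f(343,292,.032);a=f(440,377,.026);b=f(603,375,.026)
print(c,n,a,b)
u=np.array([np.cos(.096),np.sin(.096)]);v=np.array([-u[1],u[0]])
for q in(c,n,a,b):print("along,lat rel tcp",(q[:2]-[.5627,-.1467])@u,(q[:2]-[.5627,-.1467])@v)
E
```

```text
[ 0.56385517 -0.14865083  0.056     ] [ 0.57576548 -0.12394724  0.032     ] [ 0.59949006 -0.14267278  0.026     ] [ 0.63410386 -0.1388601   0.026     ]
along,lat rel tcp 0.0009628608359954743 -0.0020525720687612544
along,lat rel tcp 0.015186234039424821 0.021395638141647647
along,lat rel tcp 0.03700667954707431 0.00048225113212645816
along,lat rel tcp 0.07182656331563515 0.0009595578076274417
```

```bash
python3 -m pendant '[[0,0,0,0.05,0.08,0,-1],[0,0,0,0,0.08,0,-1],[0,0,0,0,0,0,-1],[0,0,0,0,0,0,-1]]';  python3 -m pendant '[[0,0,0,0,0.08,0,-1],[0,0,0,0,0,0,-1],[0,0,0,0,0,0,-1]]'; python3 -m pendant '[[0,0,0,0,0.08,0,-1],[0,0,0,0,0,0,-1],[0,0,0,0,0,0,-1]]'
```

```text
time: 9.77
eef_pos: [0.5665, -0.1451, 0.0389]
eef_rot: [-2.111, -2.326, -0.0]
ft_force: [0.5, -0.2, 0.6]
width: 0.0342
time: 10.02
eef_pos: [0.5685, -0.1452, 0.0389]
eef_rot: [2.111, 2.326, -0.0]
ft_force: [0.1, -0.8, 0.4]
width: 0.034
time: 10.27
eef_pos: [0.5704, -0.1448, 0.0389]
eef_rot: [-2.111, -2.326, 0.0]
ft_force: [-1.3, -2.1, 1.2]
width: 0.0341
```

```bash
python3 -m pendant '[[0,0,0,-0.03,0.06,0,-1],[0,0,0,0,0,0,-1],[0,0,0,0,0,0,-1]]';  python3 -m pendant '[[0,0,0,0,0.06,0,-1],[0,0,0,0,0,0,-1],[0,0,0,0,0,0,-1]]'; python3 -m pendant '[[0,0,0,0,0.06,0,-1],[0,0,0,0,0,0,-1],[0,0,0,0,0,0,-1]]'
```

```text
time: 10.52
eef_pos: [0.5719, -0.1452, 0.0389]
eef_rot: [-2.111, -2.326, -0.0]
ft_force: [-1.4, -1.1, 0.7]
width: 0.0342
time: 10.77
eef_pos: [0.5736, -0.1451, 0.0389]
eef_rot: [2.111, 2.327, 0.0]
ft_force: [-0.4, -0.3, 1.7]
width: 0.0338
time: 11.02
eef_pos: [0.5752, -0.145, 0.0389]
eef_rot: [2.111, 2.326, 0.0]
ft_force: [-0.3, -0.5, 1.9]
width: 0.0343
```

```bash
python3 -m pendant '[[0,0,0,0,0.06,0,-1],[0,0,0,0,0,0,-1],[0,0,0,0,0,0,-1]]';  python3 -m pendant '[[0,0,0,0,0.06,0,-1],[0,0,0,0,0,0,-1],[0,0,0,0,0,0,-1]]'; python3 -m pendant '[[0,0,0,0,0.06,0,-1],[0,0,0,0,0,0,-1],[0,0,0,0,0,0,-1]]'; python3 -m pendant '[[0,0,0,0,0.04,0,-1],[0,0,0,0,0,0,-1],[0,0,0,0,0,0,-1]]'
```

```text
time: 11.27
eef_pos: [0.5767, -0.1449, 0.0389]
eef_rot: [2.111, 2.326, 0.0]
ft_force: [-0.1, 0.4, 1.7]
width: 0.0341
time: 11.52
eef_pos: [0.5782, -0.1448, 0.0389]
eef_rot: [2.111, 2.326, 0.0]
ft_force: [0.2, 0.0, -0.4]
width: 0.0346
time: 11.77
eef_pos: [0.5797, -0.1446, 0.039]
eef_rot: [2.111, 2.326, 0.0]
ft_force: [1.6, -0.0, 0.3]
width: 0.034
time: 12.02
eef_pos: [0.5806, -0.1445, 0.039]
eef_rot: [2.111, 2.326, 0.0]
ft_force: [-0.5, 0.3, -0.7]
width: 0.0342
```

```bash
for k in 1; do :; done; python3 -m pendant '[[0,0,0,0,0.04,0,-1],[0,0,0,0,0,0,-1],[0,0,0,0,0,0,-1]]';  python3 -m pendant '[[0,0,0,0,0.03,0,-1],[0,0,0,0,0,0,-1],[0,0,0,0,0,0,-1]]'
```

```text
time: 12.27
eef_pos: [0.5816, -0.1444, 0.039]
eef_rot: [2.111, 2.326, 0.0]
ft_force: [-0.5, -0.5, -0.2]
width: 0.0343
time: 12.52
eef_pos: [0.5823, -0.1444, 0.039]
eef_rot: [2.111, 2.326, 0.0]
ft_force: [0.4, -0.5, -0.4]
width: 0.0339
```

```bash
python3 -m pendant '[[0,0,0,0,0.03,0,-1],[0,0,0,0,0,0,-1],[0,0,0,0,0,0,-1]]'
```

```text
time: 12.77
eef_pos: [0.583, -0.1443, 0.039]
eef_rot: [2.111, 2.326, 0.0]
ft_force: [-0.0, -0.2, 0.6]
width: 0.0345
```

```bash
python3 -m pendant '[[0,0,0,0,0.03,0,-1],[0,0,0,0,0,0,-1],[0,0,0,0,0,0,-1]]'
```

```text
time: 13.02
eef_pos: [0.5838, -0.1442, 0.039]
eef_rot: [2.111, 2.326, 0.0]
ft_force: [0.0, 0.7, 0.1]
width: 0.0341
```

```bash
python3 -m pendant '[[0,0,0,0,0.03,0,-1],[0,0,0,0,0,0,-1],[0,0,0,0,0,0,-1]]'
```

```text
time: 13.27
eef_pos: [0.5846, -0.1442, 0.039]
eef_rot: [2.111, 2.326, 0.0]
ft_force: [1.1, 0.4, -0.5]
width: 0.0343
```

```bash
python3 -m pendant '[[0,0,0,0,0.03,0,-1],[0,0,0,0,0,0,-1],[0,0,0,0,0,0,-1]]'
```

```text
time: 13.52
eef_pos: [0.5847, -0.1441, 0.0389]
eef_rot: [-2.11, -2.326, 0.001]
ft_force: [-3.8, -0.7, 3.0]
width: 0.0343
```

```bash
python3 -m pendant '[[0,0,0,0,0.03,0,-1],[0,0,0,0,0,0,-1],[0,0,0,0,0,0,-1]]'
```

```text
time: 13.77
eef_pos: [0.5848, -0.1441, 0.039]
eef_rot: [-2.11, -2.325, 0.003]
ft_force: [-7.2, -1.7, 5.0]
width: 0.0343
```

```bash
python3 -m pendant '[[0,0,0,0,0.01,-0.02,-1],[0,0,0,0,0,0,-1],[0,0,0,0,0,0,-1]]'
```

```text
time: 14.02
eef_pos: [0.5847, -0.1441, 0.039]
eef_rot: [-2.109, -2.325, 0.003]
ft_force: [-6.3, -1.7, 3.0]
width: 0.0342
```

```bash
python3 -m pendant '[[0,0,0,0,0.02,-0.015,-1],[0,0,0,0,0,0,-1],[0,0,0,0,0,0,-1]]'
```

```text
time: 14.27
eef_pos: [0.5848, -0.144, 0.039]
eef_rot: [-2.109, -2.324, 0.004]
ft_force: [-6.5, -1.8, 1.1]
width: 0.0342
```

```bash
python3 -m pendant '[[0,0,0,0,0.02,-0.01,-1],[0,0,0,0,0,0,-1],[0,0,0,0,0,0,-1]]'
```

```text
time: 14.52
eef_pos: [0.5848, -0.144, 0.039]
eef_rot: [-2.108, -2.324, 0.005]
ft_force: [-7.4, -2.8, 1.6]
width: 0.0342
```

```bash
python3 -m pendant '[[0,0,0,-0.015,0.02,-0.005,-1],[0,0,0,0,0,0,-1],[0,0,0,0,0,0,-1],[0,0,0,0,0,0,-1]]'
```

```text
time: 14.85
eef_pos: [0.5848, -0.144, 0.039]
eef_rot: [-2.107, -2.323, 0.006]
ft_force: [-9.6, -2.4, 3.6]
width: 0.034
```

```bash
python3 -m pendant '[[0,0,0,0,0,0,-1],[0,0,0,0,0,0,-1],[0,0,0,0,0,0,-1],[0,0,0,0,0,0,-1],[0,0,0,0,0,0,-1]]'
```

```text
time: 15.27
eef_pos: [0.5849, -0.1441, 0.0391]
eef_rot: [-2.107, -2.323, 0.005]
ft_force: [-10.2, -2.4, 3.2]
width: 0.0343
```

```bash
python3 -m pendant '[[0,0,0,0.01,-0.06,0,-1],[0,0,0,0,0,0,-1],[0,0,0,0,0,0,-1]]'
```

```text
time: 15.52
eef_pos: [0.5847, -0.144, 0.0392]
eef_rot: [-2.109, -2.325, 0.003]
ft_force: [-5.7, -1.4, -2.9]
width: 0.0347
```

```bash
python3 -m pendant '[[0,0,0,0.01,-0.04,0.01,-1],[0,0,0,0,0,0,-1],[0,0,0,0,0,0,-1]]'
```

```text
time: 15.77
eef_pos: [0.5847, -0.1439, 0.0394]
eef_rot: [-2.11, -2.326, 0.001]
ft_force: [-2.8, -3.0, -4.6]
width: 0.034
```

```bash
python3 -m pendant '[[0,0,0,-0.01,-0.01,0.035,-1],[0,0,0,0,0,0,-1],[0,0,0,0,0,0,-1]]'
```

```text
time: 16.02
eef_pos: [0.5847, -0.1441, 0.0392]
eef_rot: [-2.111, -2.326, 0.0]
ft_force: [-4.5, -1.7, -0.7]
width: 0.0342
```

Vertical is neutral and about 4 N of push remains. I'll open the gripper now; the fingers back away along the nest's x.

```bash
python3 -m pendant '[[0,0,0,0,-0.01,0,-1],[0,0,0,0,0,0,-0.15],[0,0,0,0,0,0,-0.15],[0,0,0,0,0,0,-0.1],[0,0,0,0,0,0,-0.1],[0,0,0,0,0,0,-0.1]]'; python3 - <<'E'
from h import *
i=eyes.camera_info("wrist");im=eyes.capture("wrist");s=read_state();print(s['width'],s['ft_force'],s['time'])
cv2.imwrite("pics/w6.png",cv2.resize(im[100:290,150:430],None,fx=2.8,fy=2.8,interpolation=cv2.INTER_CUBIC))
E
```

```text
time: 16.52
eef_pos: [0.5853, -0.1443, 0.0395]
eef_rot: [2.11, 2.326, 0.001]
ft_force: [-0.3, 0.8, -0.1]
width: 0.04
0.03950611174353956 [ 0.78300301 -0.23895129 -0.52306646] 16.5667
```

View pics/w6.png

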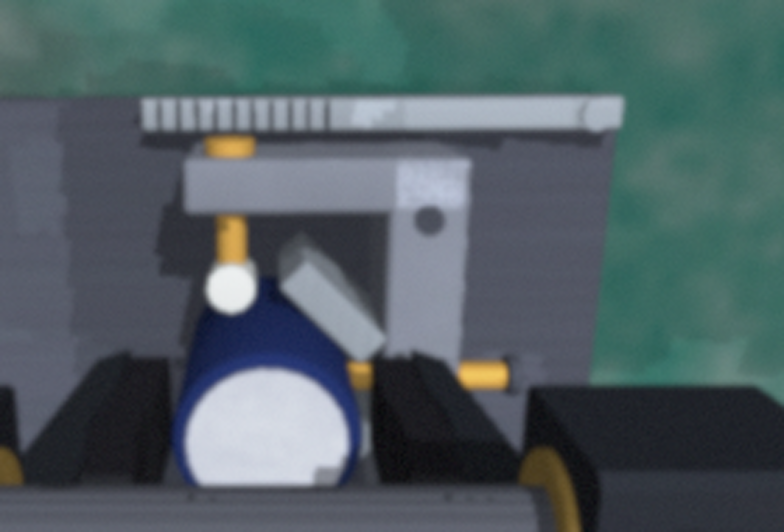

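The can stands upright in the V, clear of both pads. The rear end of the pin has moved back relative to the carriage: (510,376) against hole (430,220), from (603,375) against (548,220). I'll open and retreat.

```bash
python3 -m pendant '[[0,0,0,0,0,0,0.6],[0,0,0,0,0,0,0.6],[0,0,0,0,0,0,0.6],[0,0,0,0,0,0,0.6],[0,0,0,0,0,0,0.6],[0,0,0,0,0,-0.5,0.6],[0,0,0,0,0,-1,0.6],[0,0,0,0,0,-1,0.6]]'; python3 -m pendant '[[0,0,0,0,0,-1,0.6],[0,0,0,0,0,-1,0.6],[0,0,0,0.5,0,0,0.6],[0,0,0,0.5,0,0,0.6],[0,0,0,0,0,0,0.6]]'; python3 - <<'E'
from h import *
im=eyes.capture("wrist");c=cv2.resize(im[130:300,160:360],None,fx=4,fy=3,interpolation=cv2.INTER_CUBIC)
print(read_state()['time'])
b=eyes.capture("side")[150:215,240:350];a=eyes.capture("scene")[205:310,255:395]
o=np.zeros((600,800,3),np.uint8)
w=cv2.resize(im[100:300,130:380],(400,320),interpolation=cv2.INTER_CUBIC);o[:320,:400]=w
o[:300,400:]=cv2.resize(a,(400,300),interpolation=cv2.INTER_CUBIC)
o[330:566,:400]=cv2.resize(b,(400,236),interpolation=cv2.INTER_CUBIC)
cv2.imwrite("pics/f.png",o)
E
```

```text
time: 17.23
eef_pos: [0.5838, -0.1439, 0.102]
eef_rot: [-2.11, -2.325, 0.001]
ft_force: [0.8, 1.2, -0.1]
width: 0.0704
time: 17.65
eef_pos: [0.5814, -0.1168, 0.1513]
eef_rot: [-2.108, -2.327, -0.0]
ft_force: [0.4, -0.9, -0.5]
width: 0.0702
17.7
```

View pics/f.png

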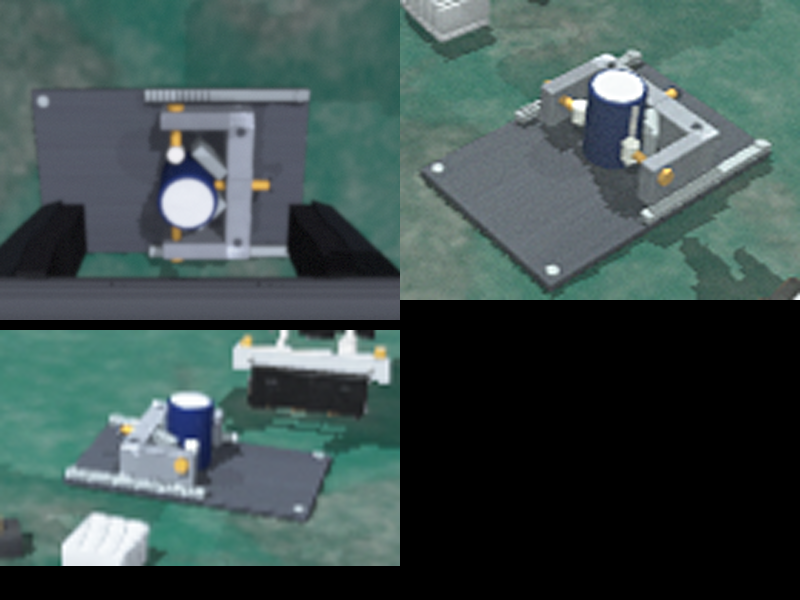

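```bash
python3 -c "
from cell import ticket,read_state
print(read_state()['time']);print(ticket.hand_in())"
```

```text
17.8
the job is handed in; nothing more can be done
None
```

The big capacitor is seated in the nest's V, upright and released, and I handed the job in at 17.8 s. No verdict was reported.

- **Pickup:** My first grip failed because I lifted before the fingers had closed. The can stayed upright and the second grip held.
- **On the plate:** I stood it on the plate in front of the V. While feeling for the plate I briefly bore down on it with about 8 N, then backed off.
- **Pushed home:** I slid it past the plungers and felt the V at a tool position of about x = 0.5847 m. The wrist then read about 9.8–10.5 N of push for roughly 0.4 s, after a climb of about 0.5 s from 6.6 N. That is slightly over the 9 N asked for. About 3 N of downward force and 2.4 N of sideways force came with it, so the push was not perfectly level.
- **Last checks:** The final pictures from all three cameras show the can upright in the V behind both plungers, with the gripper clear. The feeler's rear end had moved back by several millimetres in the wrist view. The feeler value itself can't be read, and I judged the 2 mm centring only by eye. In an earlier view, the camera and the tool position disagreed by about 2 mm sideways. I settled that by feel against the plungers.
- **Bystanders:** I kept the path clear of the heat sink and the relay and never touched them, but did not re-measure their positions.

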